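# Hold the photometer hood on its balance point

## Task

The stay that props the hood of the small bench photometer has been taken off, so the hood now drops shut or falls over backwards by itself. Slide the latch on the instrument's front ledge fully back, then swing the hood up by its bow handle, steadily, to the point where its weight balances over the hinge, and finish while still gripping it there, motionless, so that a new stay can be screwed on without load. Never let the hood drop or go over backwards, and leave the loose things round the instrument where they are.

Things in the scene. Friction and masses are not known exactly. Their poses are not given: they have to be found in the camera images.
- photometer: Small white bench instrument with a grey hood, fixed on the worktop, 260 mm wide (its y), 235 mm deep (its x), 102 mm high with the hood shut. Origin under its centre on the worktop; x points to its back, y to its left seen from the robot, z up. The front ledge (x -0.118 to -0.045 m) is 45 mm high; the hood's front face is at x -0.045 m.
- latch (a joint): Travel of the steel latch bolt on the right half of the front ledge (m): 0 = locked, its nose lies over a tongue at the foot of the hood and keeps it shut; it slides to the photometer's -y (right, seen from the front) through two staples, tops at z 61 mm; 0.022 = fully back, at its stop. Stays where it is left; needs about 1.5 N.
- latch_tab (a point): Grip point on the upright steel tab of the latch bolt, in the middle of the tab, 5 mm below its top, 79.5 mm above the worktop. The tab is 10 mm thick (photometer x), 14 mm wide (photometer y) and stands 28 mm clear of the bolt. 38 mm are free between tab and hood, 8 mm or more between tab and staples.
- hood (a joint): Angle of the hood (rad): 0 = shut, grows as its front swings up and back about its lower rear edge; stop at 1.75. The hood (about 0.42 kg) balances at 1.25, i.e. opened 72 degrees, still short of upright by 18 degrees, because it is deep and its weight lies well above its lower rim; below that it falls shut, beyond it falls back. Hardly any friction.
- hood_hinge (a point): Point on the hinge axis of the hood, in the middle of its width: 85 mm behind the photometer's origin and 60 mm above the worktop. The axis is the photometer's y axis.
- bow_handle (a point): Steel bow handle on the middle of the hood's front face; moves with the hood. Round grip bar 10 mm thick along its y, straight for 68 mm, 33 mm clear of the face. Origin on the bar's axis, mid-length. Hood shut: 168 mm ahead of the hinge axis, 20 mm above it (80 mm above the worktop, 35 mm above the ledge). Pinched across, it turns between the fingers as the hood swings.
- stay: Bystander: flat slotted steel stay, 144 x 18 x 4 mm, lying at the right of the photometer. Origin under its middle.
- screwdriver: Bystander: screwdriver, 172 mm long, lying right of the stay. Origin under its middle.
- lens_brush: Bystander: lens brush with a dark handle, 140 mm long, lying further right. Origin under its middle.
- std_vial: Bystander: sample vial with a screw cap, 33 mm across and 65 mm high, standing left of the photometer. Origin under its middle.
- sieve: Bystander: small round sieve, 76 mm across and 30 mm high, standing right of the photometer towards the back. Origin under its middle.

How it is judged (in metres and radians):
On the way, in this order (a step that is already met when the one before it is completed fails the run):
1. latch drawn fully back while the hood is still shut (value of joint latch above 0.019 m and value of joint hood below 0.05 rad), for 0.2 s.
2. hood half open, held by the fingers (value of joint hood above 0.5 rad and contact force between the fingers and hood above 2 N), for 0.05 s.
At the end, for the whole second after the job is handed in: The latch is drawn back (over 17 mm of its 22), the hood stands within 0.09 rad (5 degrees) of its balance point at 1.25 rad, at rest (under 0.05 rad/s), and the fingers still hold it (contact over 2 N) (value of joint hood between 1.16 and 1.34 rad and velocity of joint hood between -0.05 and 0.05 rad/s and contact force between the fingers and hood above 2 N and value of joint latch above 0.017 m); the arm keeps its last pose, push and grip.
It fails at once if the hood went over backwards, past its balance point (value of joint hood above 1.5 rad).
It fails at once if the hood was dropped (falling faster than 1.5 rad/s) (velocity of joint hood below -1.5 rad/s).
It fails at once if the hood was thrown open (faster than 3 rad/s) (velocity of joint hood above 3 rad/s).
It fails at once if a loose thing beside the instrument was moved more than 25 mm (distance of any of stay, screwdriver, lens_brush, std_vial, sieve from where it was at the start of the episode above 0.025 m).
It also fails if it takes over 42 s, if anything falls off the work surface, if the arm or the gripper's body presses on something with over 40 N, if the wrist force passes 120 N, or if a joint passes its speed limit or range.

## Robot

A 6-joint arm with a two-finger parallel gripper is mounted at the origin on a cart in front of the work surface, level with it; the furniture and walls round the work are solid. World frame = base frame: x ahead of the robot, y to its left, z up, the work surface at z = 0. Lengths are in mm, angles in rad, forces in N, time in s.
With the tool pointing down it reaches from about 325 to 900 mm from the base axis. Payload 6.1 kg.
Tool frame: the origin (TCP) lies at the very end of the fingers, on their centre line; the grasp point (between the pads) lies 19 mm behind it; z points along the fingers, x is the direction in which the jaws open and shut, and the axes are right-handed (so a half turn about z gives the same grasp; the last joint's range is limited). The gripper opens to 85 mm and grips with 20 to 120 N. Pads are 22 mm wide; open, the fingers measure 114 mm over their backs; the gripper's body (76 mm by 85 mm) begins 54 mm behind the grasp point. The pads swing forward as they close: fully open they stand 13 mm farther back than shut.
Start: joints at [1.197, 0.22, 1.526, -0, 1.395, -0.126], TCP at [153.294, 605.902, 231.3] pointing down, gripper open.
Joint ranges: [-2.98, 2.98], [-0.91, 2.08], [0.09, 2.57], [-1.24, 4.39], [0.2, 2.65], [-2.68, 2.68]. Speed limits (rad/s): [2.57, 2.57, 3.01, 3.14, 3.14, 3.14].

## Interface

Orientations are given as a 3x3 rotation matrix whose columns are the frame's x, y, z axes.
In Python, from bench import * gives the robot as it stands.
- The arm moves only by the tool carry_out, never from a script. Its argument "series" is a list of rows, each a list of 3 entries, a list of its own where there are three numbers: the opening, from 0 (shut) to 1 (fully open), then the shift along the tool's x, y, z in mm, then the turn, a rotation vector about the tool's x, y, z in rad. A call has 1 to 5 rows; each row is the pose to reach, as a shift and turn from the pose commanded when the call began, along the tool's axes at that moment; what a row does not reach only later rows make up. A row lasts 1/8 s, in which the tool goes at most 62.5 mm and 10.7 degrees, less where a joint would pass 70% of its speed; a pose out of reach is approached as far as the arm can. A call with a gripper value outside its range is refused whole. The fingers move at their own pace and stop on an object; "squeeze" is the grip in N (left out, the last holds). Time passes only in rows, so rows that repeat a pose let the fingers close. It gives the time, the measured TCP pose, the force and the opening at its end, in the units of the state.
- sense(): the state, without advancing time (a new reading comes with each control period).
- camera(name): name is "scene" or "top" or "wrist"; returns a dict with "color" (420x560x3 uint8, red, green, blue), "z_map" (420x560 float32, mm along the optical axis (not along the pixel's ray), 0 where there is no reading), "fx", "fy", "cx", "cy" (pixels), "R" (3x3) and "t" (3): a world point X has camera coordinates R X + t. Camera axes: x right, y down, z forward; pixel columns grow to the right and rows downward; lengths in mm; the calibration is good to about 2 mm. A picture is of the moment at which its call begins.
- job_done(): hands the job in, once; it reports no verdict.
The state is a dict: "time_s": time; "joints": joint angles; "joint_vel": joint speeds; "tau": joint torques, N m; "tool_pos": TCP position; "orientation": TCP orientation; "contact_force": force on the tool from outside, world axes, zero at the start; "ft_torque": the same for the moment, N m; "gripper_width": opening from 0.0 (shut) to 1.0 (fully open).
Only numpy, scipy, OpenCV 4.12 (cv2) and the standard library are available. Lean on these libraries where they do the work, as an engineer would, in place of code of your own. Each camera call takes 0.05 s, during which the arm holds its last target. There are 200 camera calls.

## Working session

There is one attempt and no reset: what is moved stays moved. The work goes in short steps, Python scripts to look and compute and a tool call to move; the robot and the scene stay as the last step left them, time stands still between calls to the robot, and variables do not carry over. Pictures are saved under pics/ and viewed, about 8 in all and at most 12, crops included, and the job is handed in when it is done.

Besides the shell and the picture viewer there is one more tool, called after "Request:" by a JSON object that holds its "method" and its "body". carry_out: Moves the arm, as the interface text tells. Its arguments: {"type":"object","properties":{"series":{"type":"array"},"squeeze":{"type":"number"}},"required":["series"]}

```bash
mkdir -p pics; ls
python3 - <<'E'
from bench import *
import cv2,numpy as np,pickle
s=sense();print({k:np.round(v,3).tolist() for k,v in s.items()})
d={n:camera(n) for n in("scene","top")}
pickle.dump(d,open('c0.pkl','wb'))
for n,c in d.items():
    cv2.imwrite(f'pics/{n}0.png',cv2.cvtColor(c['color'],cv2.COLOR_RGB2BGR)); print(n,c['fx'],c['cx'],c['cy'],np.round(c['R'],3).tolist(),np.round(c['t'],1))
E
```

```text
pics
{'time_s': 0.0, 'joints': [1.197, 0.221, 1.528, -0.0, 1.395, -0.126], 'joint_vel': [0.001, 0.001, 0.0, 0.002, -0.0, -0.001], 'tau': [0.001, -49.69, -38.939, -0.0, 0.011, 0.0], 'tool_pos': [153.085, 605.333, 230.193], 'orientation': [[0.245, 0.969, -0.001], [0.969, -0.245, -0.002], [-0.002, -0.0, -1.0]], 'contact_force': [-0.391, 1.239, -0.386], 'ft_torque': [0.013, 0.083, 0.032], 'gripper_width': 1.0}
scene 405.73442593273484 279.7473804655125 209.6863137191208 [[0.657, -0.754, 0.003], [-0.473, -0.415, -0.778], [0.587, 0.509, -0.629]] [-322.5  321.5  568.7]
top 428.3312322852629 275.4265082415194 207.4530099587098 [[-0.019, -0.999, 0.03], [-0.992, 0.015, -0.123], [0.123, -0.032, -0.992]] [ 47.2 541.8 934.3]
```

View pics/top0.png

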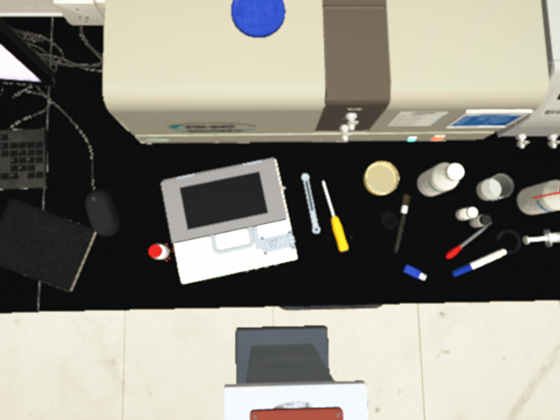

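View pics/scene0.png

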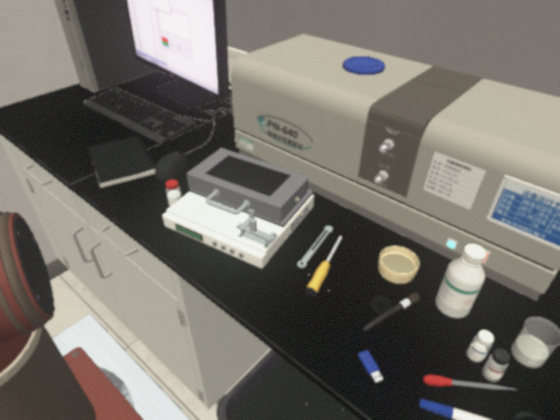

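Top view: photometer around (230,218), yawed about 10°, handle near (233,240), latch near (275,242), vial at (158,252), stay at (311,205). Scene view: handle bar near (228,207), latch tab near (252,225). Next, I measure with depth.

```bash
cat > h.py <<'E'
import numpy as np,cv2
def cloud(c):
    v,u=np.mgrid[:420,:560]; z=c['z_map'].astype(float)
    P=np.stack([(u-c['cx'])/c['fx']*z,(v-c['cy'])/c['fy']*z,z],-1)
    W=(P-c['t'])@c['R']; W[z==0]=np.nan; return W
def proj(c,X):
    q=np.atleast_2d(X)@c['R'].T+c['t']; return np.c_[c['fx']*q[:,0]/q[:,2]+c['cx'],c['fy']*q[:,1]/q[:,2]+c['cy']]
E
python3 - <<'E'
from h import *
import pickle
d=pickle.load(open('c0.pkl','rb'))
for n,(r0,r1,c0,c1) in dict(top=(150,290,150,305),scene=(140,270,155,325)).items():
    c=d[n];W=cloud(c);S=W[r0:r1,c0:c1].reshape(-1,3)
    for lo,hi,nm in((92,115,'hood'),(38,52,'ledge'),(55,90,'mid'),(38,115,'all')):
        Q=S[(S[:,2]>lo)&(S[:,2]<hi)]
        r=cv2.minAreaRect(Q[:,:2].astype(np.float32));print(n,nm,len(Q),np.round(np.median(Q,0),1),np.round(r[0],1),np.round(r[1],1),round(r[2],1))
    im=cv2.cvtColor(c['color'],cv2.COLOR_RGB2BGR)[r0:r1,c0:c1]
    cv2.imwrite(f'pics/{n}0c.png',cv2.resize(im,None,fx=4.5,fy=4.2 if 0 else 4.5,interpolation=cv2.INTER_CUBIC)[:600,:800])
for n,p in(('top',[(233,231),(233,240),(213,246),(250,246),(262,243),(275,240),(290,243)]),('scene',[(228,207),(215,203),(240,212),(252,222),(253,228)])):
    W=cloud(d[n])
    for u,v in p: print(n,u,v,np.round(W[v,u],1))
# other obstacles: height map
E
```

```text
top hood 7183 [550.  149.4 102.3] [551.7 148.5] [130.8 243.9] 11.0
top ledge 4136 [441.8 137.5  44.7] [512.2 163.3] [232.4 314.4] 11.0
top mid 980 [461.9 107.4  67.3] [526.5 168.2] [199.9 309.1] 11.0
top all 12443 [509.  143.  100.5] [512.2 163.3] [232.4 314.4] 11.0
scene hood 4383 [548.  132.4 101.8] [593.  154.1] [228.2 249.5] 8.1
scene ledge 3842 [446.9 125.2  44.4] [546.5 222.7] [328.4 420.6] 8.3
scene mid 2977 [505.3 111.7  74.2] [571.9 169.7] [267.7 329. ] 3.0
scene all 11691 [507.3 123.   76.3] [547.3 222.8] [330.  420.6] 8.3
top 233 231 [488.7 131.5  66.1]
top 233 240 [470.4 133.2  43.6]
top 213 246 [456.5 172.5  83.9]
top 250 246 [455.   94.7  86.3]
top 262 243 [461.9  69.3  60.2]
top 275 240 [466.8  41.7  84.1]
top 290 243 [460.8   8.6  61.3]
scene 228 207 [455.8 111.9  83.9]
scene 215 203 [446.  140.8  85.3]
scene 240 212 [465.6  87.   77.9]
scene 252 222 [456.6  43.6  81.1]
scene 253 228 [456.3  41.4  66.7]
```

View pics/scene0c.png

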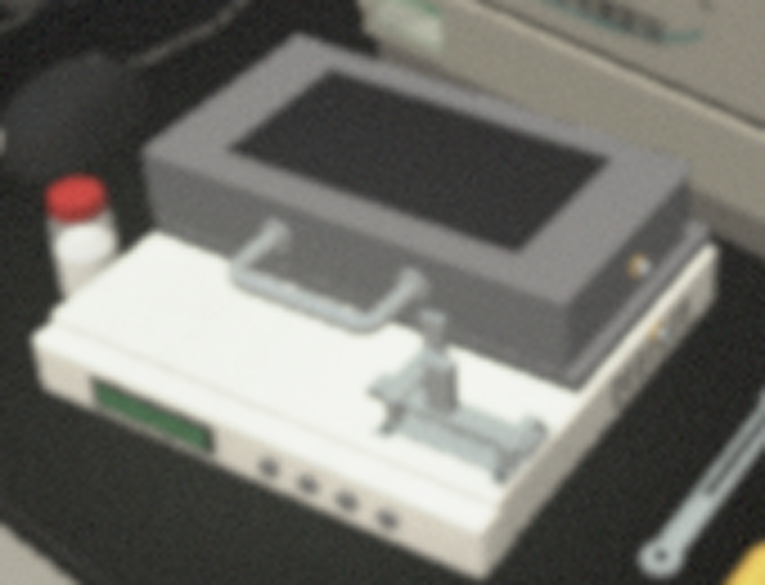

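View pics/top0c.png

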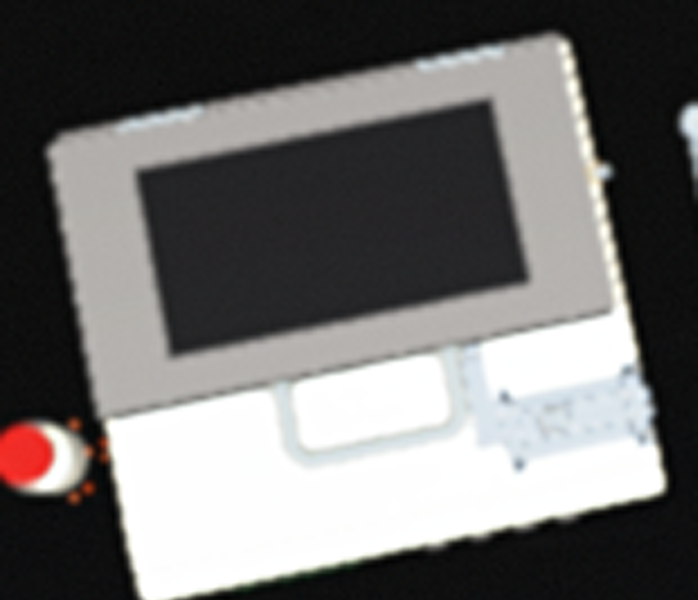

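Both crops agree: yaw about +11°, handle bar mid at about top px (235,249), latch tab at top px (273,243) and scene px (253,222). I'll refine this in the photometer frame.

Run:
```python
from h import *
import pickle
d=pickle.load(open('c0.pkl','rb'))
a=np.radians(11.0);R=np.array([[np.cos(a),-np.sin(a)],[np.sin(a),np.cos(a)]]);o=np.array([532.1,144.7])
for n,(r0,r1,c0,c1) in dict(top=(150,290,150,305),scene=(140,270,155,325)).items():
    c=d[n];S=cloud(c)[r0:r1,c0:c1].reshape(-1,3);S=S[np.isfinite(S[:,2])]
    L=np.c_[(S[:,:2]-o)@R,S[:,2]]
    def st(nm,m):
        Q=L[m]; print(n,nm,len(Q),'min/5/50/95/max',np.round(np.percentile(Q,[1,5,50,95,99],axis=0),1).tolist())
    st('hoodtop',(L[:,2]>98)&(L[:,2]<106)&(abs(L[:,0])<150)&(abs(L[:,1])<150))
    st('ledge',(L[:,2]>41)&(L[:,2]<48)&(L[:,0]<-50)&(L[:,0]>-140)&(abs(L[:,1])<145))
    st('bar',(L[:,2]>72)&(L[:,2]<90)&(L[:,0]<-72)&(L[:,0]>-100)&(abs(L[:,1])<30))
    st('tab',(L[:,2]>72)&(L[:,2]<90)&(L[:,0]<-65)&(L[:,0]>-110)&(L[:,1]<-60)&(L[:,1]>-125))
    st('frontface',(L[:,2]>60)&(L[:,2]<95)&(L[:,0]<-35)&(L[:,0]>-55)&(L[:,1]<-60)&(L[:,1]>-120))
    W=np.array([[-83,0,80],[-83,34,80],[-83,-34,80],[-88,-89,84.5],[-118,130,45],[-118,-130,45],[-45,-124,102],[-45,124,102],[85,0,102]],float)
    X=np.c_[W[:,:2]@R.T+o,W[:,2]]; p=proj(c,X)
    im=cv2.cvtColor(c['color'],cv2.COLOR_RGB2BGR)[r0:r1,c0:c1];im=cv2.resize(im,None,fx=4.5,fy=4.5,interpolation=cv2.INTER_CUBIC)
    for q in p: cv2.drawMarker(im,tuple(int(t) for t in (q-[c0,r0]+.5)*4.5),(255,0,255),cv2.MARKER_CROSS,16,1)
    cv2.imwrite(f'pics/{n}1c.png',im[:600,:780])
a1=cv2.imread('pics/top1c.png');b1=cv2.imread('pics/scene1c.png')
h=600;f=lambda i:cv2.resize(i,None,fx=.56,fy=.56)
a1,b1=a1[200:600],b1[200:600]
cv2.imwrite('pics/both1.png',np.hstack([cv2.resize(x[:,100:700] ,(400,267)) for x in(a1,b1)]) if 0 else np.vstack([a1[:300,:690],b1[:300,:690]]))
```

```text
top hoodtop 7055 min/5/50/95/max [[-44.3, -119.4, 98.7], [-39.3, -109.5, 99.6], [18.5, 1.1, 102.3], [77.9, 109.9, 104.7], [83.1, 119.4, 105.6]]
top ledge 3041 min/5/50/95/max [[-128.3, -125.8, 41.2], [-121.1, -113.0, 41.9], [-90.2, 14.9, 44.9], [-53.3, 118.9, 47.4], [-50.7, 127.1, 47.9]]
top bar 135 min/5/50/95/max [[-88.1, -28.9, 79.5], [-87.7, -26.7, 80.4], [-83.4, -0.2, 84.1], [-78.7, 26.8, 87.2], [-78.4, 29.2, 88.6]]
top tab 32 min/5/50/95/max [[-93.0, -89.4, 80.6], [-92.6, -88.8, 81.8], [-88.4, -82.5, 84.6], [-83.7, -76.7, 87.1], [-83.4, -76.2, 87.8]]
top frontface 36 min/5/50/95/max [[-45.5, -118.9, 61.0], [-45.3, -117.4, 63.0], [-45.1, -89.4, 77.5], [-44.9, -65.9, 93.1], [-44.9, -62.8, 93.2]]
scene hoodtop 3771 min/5/50/95/max [[-46.3, -121.3, 98.6], [-43.5, -113.5, 100.0], [12.2, -12.3, 101.8], [77.4, 107.2, 103.5], [142.7, 119.2, 104.3]]
scene ledge 2191 min/5/50/95/max [[-123.1, -128.7, 41.2], [-118.0, -117.7, 42.2], [-93.3, 5.8, 44.6], [-55.1, 115.6, 46.4], [-51.0, 125.6, 47.3]]
scene bar 121 min/5/50/95/max [[-89.7, -29.3, 76.7], [-89.3, -27.0, 77.8], [-86.8, -0.1, 82.9], [-81.7, 26.9, 85.3], [-80.5, 29.5, 86.0]]
scene tab 57 min/5/50/95/max [[-95.1, -89.8, 72.2], [-94.3, -89.6, 72.3], [-91.7, -84.8, 80.6], [-85.2, -76.9, 84.2], [-84.7, -76.2, 84.5]]
scene frontface 317 min/5/50/95/max [[-47.4, -119.2, 60.6], [-47.0, -117.3, 61.9], [-45.5, -91.0, 78.3], [-43.9, -63.2, 93.7], [-43.0, -60.4, 94.7]]
```

View pics/both1.png

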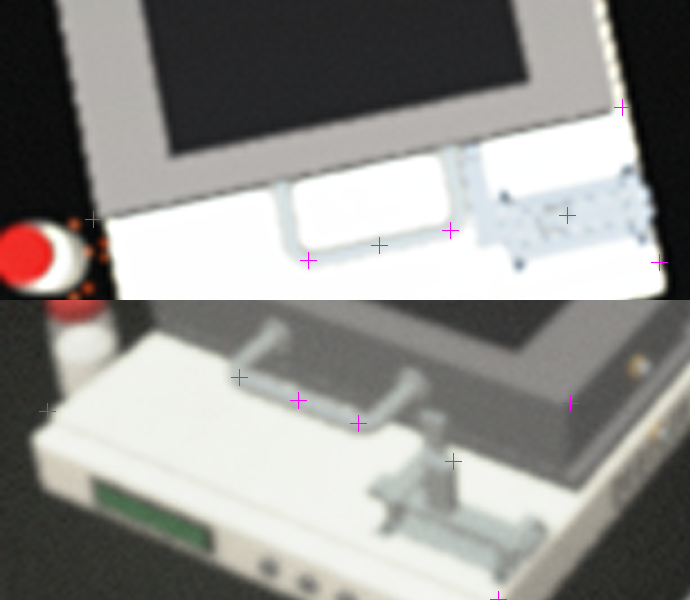

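The model crosses land on the bar, tab and corners in both views, to within about 3 mm. Poses are: origin (532,145), yaw 11°, bar at local (-83,0,80), tab at local (-88.5,-83), top at 84.5. The tab in world coordinates is about (461,46). I'll start moving towards it.

Request:
{"method": "carry_out", "body": {"series": [[0.4,[-50,46,0],[0,0,0.12]],[0.4,[-95,88,0],[0,0,0.23]],[0.4,[-140,131,0],[0,0,0.34]],[0.4,[-185,173,0],[0,0,0.45]],[0.4,[-230,215,0],[0,0,0.56]]], "squeeze": 40}}

```text
time_s: 0.72
tool_pos: [304.6, 330.4, 231.0]
orientation: [[0.725, 0.689, 0.0], [0.689, -0.725, -0.0], [-0.0, 0.0, -1.0]]
contact_force: [1.2, -0.5, 0.3]
gripper_width: 0.399
```

```bash
cat >> h.py <<'E'
from scipy.spatial.transform import Rotation as Ro
from bench import *
A=np.radians(11.0); RP=np.array([[np.cos(A),-np.sin(A),0],[np.sin(A),np.cos(A),0],[0,0,1]]); OP=np.array([532.1,144.7,0])
RT=RP@np.diag([1.,-1,-1])   # tool down, jaws along photometer x
def go(loc):  # shift and turn in tool axes to a TCP at photometer coords
    s=sense();T=np.array(s['orientation']);p=np.array(s['tool_pos'])
    print('t',s['time_s'],'local',np.round((p-OP)@RP,1),'w',round(s['gripper_width'],3),'F',np.round(s['contact_force'],1),
     'shift',np.round(T.T@(RP@np.array(loc,float)+OP-p),1),'turn',np.round(Ro.from_matrix(T.T@RT).as_rotvec(),3))
E
python3 -c "
from h import *
go([-88.5,-83,150])"
```

```text
t 0.725 local [-187.9  225.7  231. ] w 0.399 F [ 1.2 -0.5  0.3] shift [-82.2 313.7  81.1] turn [0.    0.    0.568]
```

Request:
{"method": "carry_out", "body": {"series": [[0.4,[-16,62,0],[0,0,0.12]],[0.4,[-32,120,0],[0,0,0.24]],[0.4,[-48,180,0],[0,0,0.36]],[0.4,[-64,240,10],[0,0,0.48]],[0.4,[-80,300,20],[0,0,0.57]]]}}

```text
time_s: 1.35
tool_pos: [453.9, 58.9, 211.3]
orientation: [[0.982, 0.188, 0.001], [0.188, -0.982, 0.0], [0.001, -0.0, -1.0]]
contact_force: [0.6, 1.1, 0.5]
gripper_width: 0.397
```

Request:
{"method": "carry_out", "body": {"series": [[0.4,[0,0,0],[0,0,0]]]}}

```text
time_s: 1.48
tool_pos: [453.9, 57.1, 210.2]
orientation: [[0.983, 0.185, -0.002], [0.185, -0.983, -0.001], [-0.002, 0.0, -1.0]]
contact_force: [-0.2, 0.5, -0.5]
gripper_width: 0.4
```

```bash
python3 -c "
from h import *
go([-88.5,-83,150])
c=camera('wrist');print(np.round(c['R'],2).tolist(),np.round(c['t']))
W=cloud(c).reshape(-1,3);W=W[np.isfinite(W[:,2])];L=(W-OP)@RP
for nm,m in (('tab',(L[:,2]>76)&(L[:,2]<90)&(L[:,0]<-65)&(L[:,0]>-110)&(L[:,1]<-60)&(L[:,1]>-125)),('bar',(L[:,2]>76)&(L[:,2]<90)&(L[:,0]<-72)&(L[:,0]>-100)&(abs(L[:,1])<30))):
    print(nm,m.sum(),np.round(np.percentile(L[m],[2,50,98],axis=0),1).tolist() if m.any() else '')
im=cv2.cvtColor(c['color'],cv2.COLOR_RGB2BGR)
for l in ([-88.5,-83,84.5],[-83,0,85],[-83,34,85],[-83,-34,85]):
    q=proj(c,RP@np.array(l)+OP)[0]; print(l,q.round()); cv2.drawMarker(im,tuple(int(v) for v in q),(255,0,255),0,14,1)
cv2.imwrite('pics/w1.png',im)"
```

```text
t 1.475 local [-93.5 -71.1 210.2] w 0.4 F [-0.2  0.5 -0.5] shift [ 5.2 11.9 60.2] turn [ 0.     0.002 -0.006]
[[0.98, 0.18, -0.0], [0.18, -0.95, 0.26], [0.05, -0.26, -0.97]] [-457.  -56.  351.]
tab 242 [[-91.5, -90.5, 76.4], [-86.8, -82.4, 84.3], [-82.0, -76.7, 85.8]]
bar 1134 [[-86.0, -28.6, 81.4], [-81.7, 1.6, 84.4], [-77.0, 29.0, 86.3]]
[-88.5, -83, 84.5] [288. 213.]
[-83, 0, 85] [295. 103.]
[-83, 34, 85] [295.  53.]
[-83, -34, 85] [295. 151.]
```

View pics/w1.png

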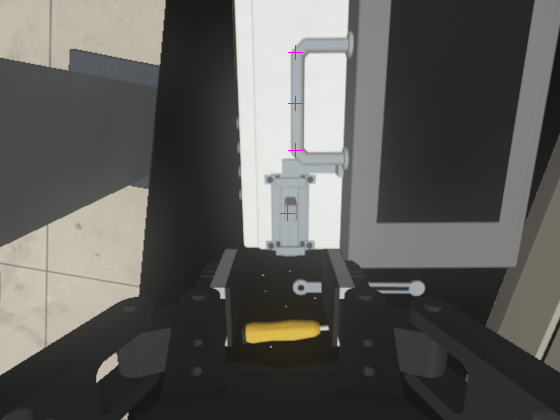

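Wrist view: tab at (290,208) and bar at (296,52–151), so the model is right to about 1–2 mm. I use tab (-87.5,-82.5) and bar x -82.5, and go down over the tab.

Request:
{"method": "carry_out", "body": {"series": [[0.4,[6,11,30],[0,0,-0.005]],[0.4,[6,11,70],[0,0,-0.005]],[0.4,[6,11,105],[0,0,-0.005]],[0.4,[6,11,130],[0,0,-0.005]],[0.4,[6,11,145],[0,0,-0.005]]]}}

```text
time_s: 2.15
tool_pos: [460.0, 52.6, 65.2]
orientation: [[0.98, 0.199, -0.002], [0.199, -0.98, 0.0], [-0.002, -0.001, -1.0]]
contact_force: [-0.1, 0.2, -0.2]
gripper_width: 0.404
```

Request:
{"method": "carry_out", "body": {"series": [[0,[0,0,0],[0,0,0]],[0,[0,0,0],[0,0,0]],[0,[0,0,0],[0,0,0]],[0,[0,0,0],[0,0,0]]]}}

```text
time_s: 2.65
tool_pos: [461.7, 51.3, 66.9]
orientation: [[0.98, 0.197, 0.001], [0.197, -0.98, 0.0], [0.001, -0.0, -1.0]]
contact_force: [1.8, 2.1, -6.2]
gripper_width: 0.102
```

```bash
python3 -c "
from h import *
go([-87.5,-104.5,65])"
```

```text
t 2.65 local [-86.9 -78.3  66.9] w 0.102 F [ 1.8  2.1 -6.2] shift [-0.7 26.2  1.9] turn [-0.    -0.001  0.006]
```

Request:
{"method": "carry_out", "body": {"series": [[0,[0,5,0],[0,0,0]],[0,[0,11,0],[0,0,0]],[0,[0,17,0],[0,0,0]],[0,[0,23,0],[0,0,0]],[0,[0,23,0],[0,0,0]]]}}

```text
time_s: 3.28
tool_pos: [465.6, 30.8, 66.7]
orientation: [[0.981, 0.195, -0.001], [0.195, -0.981, 0.005], [0.0, -0.005, -1.0]]
contact_force: [-0.3, 14.6, 1.8]
gripper_width: 0.097
```

```bash
python3 -c "
from h import *
go([-87.5,-104.5,65])
c=camera('wrist')
im=cv2.cvtColor(c['color'],cv2.COLOR_RGB2BGR)
cv2.imwrite('pics/w2.png',im)"
```

```text
t 3.275 local [-87.  -99.1  66.7] w 0.097 F [-0.3 14.6  1.8] shift [-0.6  5.4  1.6] turn [-0.005 -0.     0.004]
```

View pics/w2.png

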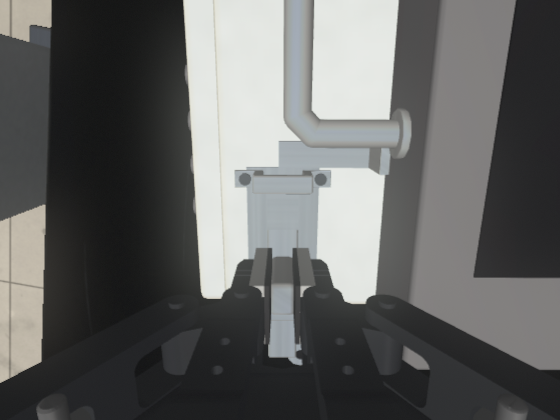

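Wrist view: the fingers hold the tab at (282,275), and the bolt has left the piece at (320,155). The 14.6 N suggests it is at its stop. I'll release, rise and measure the tab.

Request:
{"method": "carry_out", "body": {"series": [[0.35,[0,0,0],[0,0,0]],[0.35,[0,0,0],[0,0,0]],[0.35,[0,0,-45],[0,0,0]],[0.35,[0,-20,-100],[0,0,0]],[0.35,[0,-40,-145],[0,0,0]]]}}

```text
time_s: 3.95
tool_pos: [458.4, 67.4, 213.9]
orientation: [[0.981, 0.195, 0.002], [0.195, -0.981, -0.001], [0.002, 0.001, -1.0]]
contact_force: [1.5, 0.6, 0.0]
gripper_width: 0.349
```

Request:
{"method": "carry_out", "body": {"series": [[0.35,[0,0,0],[0,0,0]]]}}

```text
time_s: 4.08
tool_pos: [460.7, 68.2, 216.3]
orientation: [[0.98, 0.198, 0.009], [0.198, -0.98, -0.001], [0.009, 0.002, -1.0]]
contact_force: [0.4, -0.1, -0.9]
gripper_width: 0.351
```

```bash
python3 -c "
from h import *
go([-82.5,1,61])
for n in('wrist','top','scene'):
  c=camera(n)
  W=cloud(c).reshape(-1,3);W=W[np.isfinite(W[:,2])];L=(W-OP)@RP
  for nm,m in (('tab',(L[:,2]>76)&(L[:,2]<90)&(L[:,0]<-65)&(L[:,0]>-110)&(L[:,1]<-60)&(L[:,1]>-125)),('bar',(L[:,2]>76)&(L[:,2]<90)&(L[:,0]<-72)&(L[:,0]>-100)&(abs(L[:,1])<30))):
    print(n,nm,m.sum(),np.round(np.percentile(L[m],[2,50,98],axis=0),1).tolist() if m.any() else '')"
```

```text
t 4.075 local [-84.7 -61.5 216.3] w 0.351 F [ 0.4 -0.1 -0.9] shift [  1.2 -62.9 155.1] turn [ 0.002 -0.009  0.007]
wrist tab 212 [[-90.8, -111.0, 77.4], [-86.6, -103.3, 84.2], [-81.6, -98.1, 85.8]]
wrist bar 1088 [[-86.3, -28.6, 81.1], [-81.7, 1.2, 84.3], [-76.8, 28.8, 86.3]]
top tab 0 
top bar 0 
scene tab 41 [[-94.9, -110.7, 76.9], [-91.6, -105.3, 82.7], [-84.4, -98.2, 85.3]]
scene bar 121 [[-89.9, -29.3, 77.1], [-87.0, -0.7, 83.0], [-80.4, 29.1, 85.5]]
```

Request:
{"method": "carry_out", "body": {"series": [[0.35,[2,-31,30],[0,0,0.005]],[0.35,[2,-62,50],[0,0,0.005]],[0.35,[2,-62,90],[0,0,0.005]],[0.35,[2,-62,105],[0,0,0.005]],[0.35,[2,-62,105],[0,0,0.005]]]}}

```text
time_s: 4.85
tool_pos: [446.2, 128.3, 104.6]
orientation: [[0.982, 0.191, -0.004], [0.191, -0.982, -0.001], [-0.005, -0.0, -1.0]]
contact_force: [-0.5, 0.3, -0.0]
gripper_width: 0.345
```

```bash
python3 -c "
from h import *
go([-82.5,1,61]);go([-82.5,1,61])"
```

```text
t 4.85 local [-87.4   0.3 104.6] w 0.345 F [-0.5  0.3 -0. ] shift [ 5.1 -0.7 43.6] turn [-0.     0.005  0.   ]
t 4.85 local [-87.4   0.3 104.6] w 0.345 F [-0.5  0.3 -0. ] shift [ 5.1 -0.7 43.6] turn [-0.     0.005  0.   ]
```

Request:
{"method": "carry_out", "body": {"series": [[0.35,[4,0,20],[0,0,0]],[0.35,[4,0,36],[0,0,0]],[0.35,[4,0,42],[0,0,0]],[0.35,[4,0,42],[0,0,0]]]}}

```text
time_s: 5.35
tool_pos: [451.5, 129.6, 64.4]
orientation: [[0.981, 0.192, -0.001], [0.192, -0.981, -0.0], [-0.001, -0.0, -1.0]]
contact_force: [0.1, 0.8, -0.5]
gripper_width: 0.35
```

```bash
python3 -c "
from h import *
go([-82.5,1,61])
c=camera('wrist')
im=cv2.cvtColor(c['color'],cv2.COLOR_RGB2BGR)
cv2.imwrite('pics/w3.png',im)
go([-82.5,1,61])"
```

```text
t 5.35 local [-82.    0.6  64.4] w 0.35 F [ 0.1  0.8 -0.5] shift [-0.5 -0.4  3.4] turn [-0.     0.001  0.001]
t 5.4 local [-81.6   0.6  64.8] w 0.349 F [-0.6  0.3  0.3] shift [-0.9 -0.4  3.8] turn [ 0.    -0.     0.001]
```

View pics/w3.png

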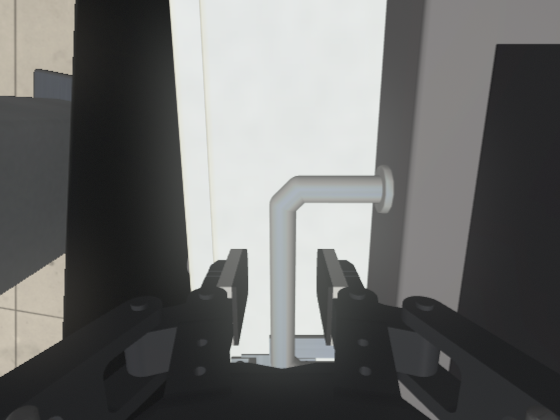

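The bar at (284,280) runs centrally between the fingers at (233 and 330, 285). I lower 3 mm and close.

Request:
{"method": "carry_out", "body": {"series": [[0.3,[0,0,3],[0,0,0]],[0,[0,0,3],[0,0,0]],[0,[0,0,3],[0,0,0]],[0,[0,0,3],[0,0,0]],[0,[0,0,3],[0,0,0]]], "squeeze": 50}}

```text
time_s: 6.02
tool_pos: [451.6, 129.8, 61.7]
orientation: [[0.981, 0.192, -0.0], [0.192, -0.981, -0.0], [-0.0, -0.0, -1.0]]
contact_force: [-3.7, -0.3, 5.4]
gripper_width: 0.098
```

```bash
python3 -c "
from h import *
go([-82.5,1,61])
b=.1185
for k in range(0,26):
  t=.05*k; print(round(t,2),np.round([169.2*(np.cos(b)-np.cos(t+b)),169.2*(np.sin(b+t)-np.sin(b))],1),end='; ')"
```

```text
t 6.025 local [-81.9   0.7  61.7] w 0.098 F [-3.7 -0.3  5.4] shift [-0.6 -0.3  0.7] turn [-0.     0.     0.001]
0.0 [0. 0.]; 0.05 [1.2 8.4]; 0.1 [ 2.8 16.7]; 0.15 [ 4.9 24.9]; 0.2 [ 7.3 33. ]; 0.25 [10.2 40.9]; 0.3 [13.4 48.8]; 0.35 [17.  56.4]; 0.4 [21.1 63.8]; 0.45 [25.4 71.1]; 0.5 [30.2 78.1]; 0.55 [35.2 84.9]; 0.6 [40.6 91.4]; 0.65 [46.4 97.6]; 0.7 [ 52.4 103.5]; 0.75 [ 58.7 109.2]; 0.8 [ 65.3 114.5]; 0.85 [ 72.2 119.4]; 0.9 [ 79.2 124. ]; 0.95 [ 86.6 128.3]; 1.0 [ 94.1 132.2]; 1.05 [101.8 135.7]; 1.1 [109.6 138.8]; 1.15 [117.6 141.5]; 1.2 [125.8 143.8]; 1.25 [134.  145.7];
```

Request:
{"method": "carry_out", "body": {"series": [[0,[1,0,-8],[0,0,0]],[0,[3,0,-17],[0,0,0]],[0,[5,0,-25],[0,0,0]],[0,[7,0,-33],[0,0,0]],[0,[10,0,-41],[0,0,0]]]}}

```text
time_s: 6.65
tool_pos: [461.2, 131.7, 102.8]
orientation: [[0.981, 0.192, -0.001], [0.192, -0.981, -0.0], [-0.001, 0.0, -1.0]]
contact_force: [-1.4, 0.1, -3.8]
gripper_width: 0.095
```

```bash
cat > st.py <<'E'
from h import *
go([-81.9,.7,61.7])
c=camera('scene');s=sense();p=(np.array(s['tool_pos'])-OP)@RP+[0,0,19]
print('bar angle from tcp',round(np.arctan2(p[2]-60,85-p[0])-.1185,3),'radius',round(np.hypot(p[2]-60,85-p[0]),1))
E
python3 st.py
```

```text
t 6.65 local [-72.1   0.7 102.8] w 0.095 F [-1.4  0.1 -3.8] shift [-9.8  0.  41.1] turn [0.    0.001 0.001]
bar angle from tcp 0.263 radius 168.8
```

Request:
{"method": "carry_out", "body": {"series": [[0,[3,0,-8],[0,0,0]],[0,[7,0,-15.5],[0,0,0]],[0,[11,0,-23],[0,0,0]],[0,[15,0,-30],[0,0,0]],[0,[20,0,-37],[0,0,0]]]}}

```text
time_s: 7.32
tool_pos: [479.6, 135.3, 139.6]
orientation: [[0.981, 0.192, -0.004], [0.192, -0.981, -0.001], [-0.004, 0.0, -1.0]]
contact_force: [-11.1, -2.5, 4.2]
gripper_width: 0.095
```

Request:
{"method": "carry_out", "body": {"series": [[0,[5,0,-7],[0,0,0]],[0,[10.5,0,-13.5],[0,0,0]],[0,[16,0,-19.5],[0,0,0]],[0,[22,0,-25.5],[0,0,0]],[0,[28.5,0,-31],[0,0,0]]]}}

```text
time_s: 7.95
tool_pos: [507.1, 140.6, 172.1]
orientation: [[0.981, 0.192, -0.006], [0.192, -0.981, -0.001], [-0.006, 0.0, -1.0]]
contact_force: [-16.5, -3.6, 14.0]
gripper_width: 0.095
```

```bash
python3 st.py; python3 -c "
from h import *
c=camera('scene');cv2.imwrite('pics/s3.png',cv2.cvtColor(c['color'],cv2.COLOR_RGB2BGR)[90:300,120:400])"
```

```text
t 7.95 local [-25.3   0.8 172.1] w 0.095 F [-16.5  -3.6  14. ] shift [-56.   -0.  110.7] turn [0.    0.006 0.001]
bar angle from tcp 0.764 radius 171.3
```

View pics/s3.png

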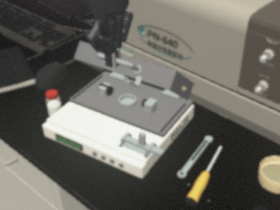

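The hood follows the fingers and stands at about 0.76 rad. The roughly 21 N force points outward along the radius, so I widen the arc by about 2–3 mm.

Request:
{"method": "carry_out", "body": {"series": [[0,[5.5,0,-6.5],[0,0,0]],[0,[12,0,-12],[0,0,0]],[0,[19,0,-17],[0,0,0]],[0,[26.5,0,-21.5],[0,0,0]],[0,[34,0,-25.5],[0,0,0]]]}}

```text
time_s: 8.68
tool_pos: [543.2, 147.7, 197.9]
orientation: [[0.981, 0.192, 0.001], [0.192, -0.981, 0.0], [0.001, 0.0, -1.0]]
contact_force: [-5.2, -1.2, 5.6]
gripper_width: 0.093
```

```bash
python3 st.py
```

```text
t 8.675 local [ 11.5   0.8 197.9] w 0.093 F [-5.2 -1.2  5.6] shift [-93.5  -0.  136.1] turn [ 0.    -0.001  0.001]
bar angle from tcp 1.021 radius 173.3
```

Request:
{"method": "carry_out", "body": {"series": [[0,[7.5,0,-4],[0,0,0]],[0,[15,0,-7.5],[0,0,0]],[0,[22,0,-10],[0,0,0]],[0,[28,0,-12],[0,0,0]],[0,[31,0,-13],[0,0,0]]]}}

```text
time_s: 9.35
tool_pos: [573.8, 153.6, 210.3]
orientation: [[0.981, 0.192, 0.002], [0.192, -0.981, 0.0], [0.002, 0.0, -1.0]]
contact_force: [-4.4, -0.4, 5.7]
gripper_width: 0.094
```

Request:
{"method": "carry_out", "body": {"series": [[0,[0,0,0],[0,0,0]]]}}

```text
time_s: 9.48
tool_pos: [573.9, 153.6, 210.3]
orientation: [[0.981, 0.192, 0.002], [0.192, -0.981, 0.0], [0.002, 0.0, -1.0]]
contact_force: [-3.8, -1.3, 6.7]
gripper_width: 0.093
```

```bash
cat > ang.py <<'E'
from h import *
import subprocess,time
# angle from depth normals: hood front face normal at th: (-cos th,0,sin th) in photometer axes
for n in('scene','top'):
    c=camera(n);W=cloud(c);L=(W-OP)@RP
    ok=(abs(L[...,1])<118)&(L[...,0]>-20)&(L[...,0]<130)&(L[...,2]>110)&(L[...,2]<235)
    best=[]
    P=L[ok]
    P=P[np.isfinite(P).all(1)]
    rng=np.random.default_rng(0)
    for k in range(3):
        bi=None;bn=0
        for _ in range(800):
            q=P[rng.choice(len(P),3,False)];nn=np.cross(q[1]-q[0],q[2]-q[0]);l=np.linalg.norm(nn)
            if l<300: continue
            nn/=l
            if abs(nn[1])>.12: continue
            m=abs((P-q[0])@nn)<2
            if m.sum()>bn: bn=m.sum();bi=m
        if bi is None or bn<60: break
        Q=P[bi];m0=Q.mean(0);nn=np.linalg.svd(Q-m0,full_matrices=False)[2][2]
        if nn[2]<0: nn=-nn
        print(n,bn,'centre',np.round(m0,1),'n',np.round(nn,3),'if front face th=',round(np.arctan2(nn[2],-nn[0]),3),'if top/rim th=',round(np.arctan2(nn[0],nn[2])%np.pi,3))
        P=P[~bi]
E
python3 st.py; python3 ang.py; python3 -c "
from h import *
c=camera('scene');cv2.imwrite('pics/s4.png',cv2.resize(cv2.cvtColor(c['color'],cv2.COLOR_RGB2BGR)[60:280,130:400],None,fx=2.5,fy=2.5))"
```

```text
t 9.475 local [ 42.7   0.8 210.3] w 0.093 F [-3.8 -1.3  6.7] shift [-124.9   -0.   148.4] turn [ 0.    -0.002  0.001]
bar angle from tcp 1.207 radius 174.5
scene 1237 centre [ 54.1  -8.  187.3] n [-0.363 -0.001  0.932] if front face th= 1.199 if top/rim th= 2.77
scene 555 centre [ 98.9  10.9 125.5] n [0.924 0.002 0.383] if front face th= 2.749 if top/rim th= 1.178
scene 176 centre [ 41.7  -3.2 210. ] n [0.944 0.004 0.33 ] if front face th= 2.805 if top/rim th= 1.234
top 1231 centre [ 55.4  -2.3 187.9] n [-0.353  0.     0.936] if front face th= 1.21 if top/rim th= 2.781
top 312 centre [ 91.2 -13.6 158.2] n [0.926 0.001 0.377] if front face th= 2.755 if top/rim th= 1.184
top 140 centre [ 55.6  -4.2 190.9] n [-0.32   0.001  0.947] if front face th= 1.245 if top/rim th= 2.816
```

View pics/s4.png

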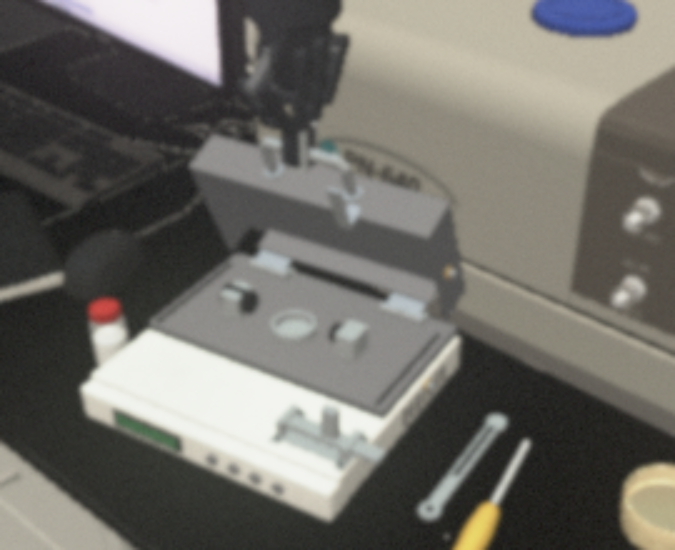

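The picture shows the hood held at the bow, the latch drawn right, and the loose things in place. Depth gives about 1.2 rad, so I add about 0.05 rad.

Request:
{"method": "carry_out", "body": {"series": [[0,[3,0,-0.8],[0,0,0]],[0,[6,0,-1.5],[0,0,0]],[0,[9,0,-2],[0,0,0]],[0,[9,0,-2],[0,0,0]],[0,[9,0,-2],[0,0,0]]]}}

```text
time_s: 10.3
tool_pos: [582.7, 155.4, 212.0]
orientation: [[0.981, 0.192, 0.002], [0.192, -0.981, 0.0], [0.002, 0.0, -1.0]]
contact_force: [-3.0, -0.3, 5.8]
gripper_width: 0.096
```

Request:
{"method": "carry_out", "body": {"series": [[0,[0,0,0],[0,0,0]],[0,[0,0,0],[0,0,0]],[0,[0,0,0],[0,0,0]],[0,[0,0,0],[0,0,0]]]}}

```text
time_s: 10.8
tool_pos: [582.7, 155.4, 212.0]
orientation: [[0.981, 0.192, 0.002], [0.192, -0.981, 0.0], [0.002, 0.0, -1.0]]
contact_force: [-2.1, 0.4, 6.5]
gripper_width: 0.096
```

```bash
python3 st.py; python3 ang.py; python3 -c "
from h import *
import pickle
print(np.round(sense()['joint_vel'],4))
d=pickle.load(open('c0.pkl','rb'))['scene'];c=camera('scene')
D=cv2.absdiff(d['color'],c['color']).max(2); 
for n,(u0,u1,v0,v1) in dict(stay_driver=(295,345,225,295),sieve=(375,420,245,285),brush=(360,422,290,332),vial=(163,184,178,205)).items(): print(n,np.percentile(D[v0:v1,u0:u1],95),D[v0:v1,u0:u1].mean().round(1))
W=cloud(c).reshape(-1,3);L=(W-OP)@RP;m=(L[:,2]>76)&(L[:,2]<90)&(L[:,0]<-65)&(L[:,0]>-110)&(L[:,1]<-60)&(L[:,1]>-125)
print('tab',np.round(np.percentile(L[m],[2,50,98],axis=0),1).tolist())"
```

```text
t 10.8 local [ 51.7   0.8 212. ] w 0.096 F [-2.1  0.4  6.5] shift [-133.9   -0.   150. ] turn [ 0.    -0.002  0.001]
bar angle from tcp 1.26 radius 174.2
scene 1134 centre [ 60.8  -9.1 188.7] n [-0.315 -0.004  0.949] if front face th= 1.251 if top/rim th= 2.821
scene 722 centre [101.4   9.  128.2] n [0.945 0.001 0.328] if front face th= 2.807 if top/rim th= 1.236
scene 168 centre [ 51.5   2.9 209. ] n [0.944 0.007 0.329] if front face th= 2.806 if top/rim th= 1.236
top 1284 centre [ 62.4   1.  189.5] n [-0.316  0.     0.949] if front face th= 1.249 if top/rim th= 2.82
top 172 centre [ 96.1 -15.6 159. ] n [0.946 0.001 0.323] if front face th= 2.812 if top/rim th= 1.241
top 136 centre [ 60.4   4.3 189.1] n [-0.273  0.031  0.962] if front face th= 1.294 if top/rim th= 2.865
[-0.002   0.0007 -0.0008 -0.0005  0.0001 -0.0007]
stay_driver 9.0 4.1
sieve 6.0 2.8
brush 11.0 5.0
vial 7.0 2.9
tab [[-94.9, -111.3, 76.8], [-91.2, -105.5, 82.5], [-84.0, -98.3, 85.8]]
```

The hood is at 1.25 rad in both views and at rest. The latch is back and the bystanders haven't moved, so I hand in.

```bash
python3 -c "
from bench import *
print(job_done())"
```

```text
the job is handed in; nothing more can be done
None
```

I slid the latch fully back, then swung the hood up by its bow handle to the balance point. I handed the job in at about 11 s with the fingers still gripping the bar. No verdict was reported.

**Last checks:**
- **Hood angle:** it measured 1.25 rad on the front face in both views. The hood's top face gave 1.24 and the gripper position 1.26.
- **At rest:** the arm was still, with joint speeds of 0.002 rad/s or less. The gripper stood at 0.096 open, closed on the bar.
- **Latch:** the tab had moved 21–22 mm and reached its stop at about 15 N.
- **Loose things:** the picture areas around all five match the starting picture to within noise.

**Disagreements:**
- The bar's radius about the hinge, worked out from the gripper, came out at 174 mm instead of 169 mm. I put this down to the bar sitting a few mm off in the pads, or to my pose estimate.
- The mismatch gave up to about 22 N of sideways force mid-swing. I widened the path, and about 7 N remained at the end.

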